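Load a well plate through the slot of an amber-covered chamber

ROBOT

A 6-joint arm with a two-finger parallel gripper is mounted at the origin on the work surface. World frame = base frame: x ahead of the robot, y to its left, z up, the work surface at z = 0. Lengths are in mm, angles in rad, forces in N, time in s.
With the tool pointing down it reaches from about 300 to 850 mm from the base axis. Payload 4.2 kg.
Tool frame: the origin (TCP) lies midway between the tips of the shut fingers; the grasp point (between the pads) lies 19 mm behind it; x points along the fingers, y is the direction in which the jaws open and shut, and the axes are right-handed (so a half turn about x gives the same grasp; the last joint's range is limited). The gripper opens to 91 mm and grips with 3 to 60 N. Pads are 32 mm wide; open, the fingers measure 118 mm over their backs; the gripper's body (76 mm by 178 mm) begins 60 mm behind the grasp point.
Start: joints at [1.23, 0.32, 1.565, -0, 1.257, -0.02], TCP at [181.316, 545.683, 193.076] pointing down, gripper open.
Joint ranges: [-3.11, 3.11], [-0.84, 2.01], [0.21, 2.61], [-1.34, 4.49], [0.05, 2.63], [-2.56, 2.56]. Speed limits (rad/s): [2.57, 2.57, 3.14, 3.14, 3.14, 3.14].

INTERFACE

Orientations are given as [roll, pitch, yaw] about the fixed x, y, z axes, in that order (R = Rz(yaw) Ry(pitch) Rx(roll)).
In Python, from rig import sense, eyes, ticket gives the robot as it stands.
- The arm moves only by the tool move_arm, never from a script. Its argument "increments" is a list of rows, each an object of numbers: "tx", "ty", "tz": the shift along the tool's x, y, z in mm; "spin": the turn about the tool's x in degrees; "jaw": the opening, from -1 (shut) to 1 (fully open), so that 0 is half open. A call has 1 to 8 rows; each row shifts and turns the commanded pose from where the row before left it, along the tool's axes as they then stand; what a row does not reach is not made up. A row lasts 1/10 s, in which the tool goes at most 50 mm and 8.59 degrees, less where a joint would pass 70% of its speed; a pose out of reach is approached as far as the arm can. A call is refused whole if a number of a shift passes 50 or a number of a turn 8.59, either way. A call with a gripper value outside its range is refused whole. The fingers move at their own pace and stop on an object; "newtons" is the grip in N (left out, the last holds). Time passes only in rows, so rows that do not move let the fingers close. It gives the time, the measured TCP pose, the force and the opening at its end, in the units of the state.
- sense(): the state, without advancing time (a new reading comes with each control period).
- eyes.read_camera(name): name is "scene" or "top" or "wrist"; returns the picture (400x640x3 uint8, red, green, blue); there is no depth.
- eyes.calibration(name): a dict with "K" (3x3 intrinsics, pixels), "pose" (4x4, takes a point from camera to world coordinates); the wrist camera has in their place "tool_from_camera" (4x4, takes a point from camera to tool coordinates, whose origin is the TCP and whose axes are the tool frame's). Camera axes: x right, y down, z forward; pixel columns grow to the right and rows downward; lengths in mm; the calibration is good to about 2 mm. A picture is of the moment at which its call begins: read the wrist's pose just before it. calibration takes no time and is no camera call.
- ticket.hand_in(): hands the job in, once; it reports no verdict.
The state is a dict: "clock": time; "joint_pos": joint angles; "joint_vel": joint speeds; "tau": joint torques, N m; "position": TCP position; "tool_rot": TCP orientation; "ft_force": force on the tool from outside, world axes, zero at the start; "torque": the same for the moment, N m; "opening": finger opening in mm.
Only numpy, scipy, OpenCV 4.12 (cv2) and the standard library are available. Lean on these libraries where they do the work, as an engineer would, in place of code of your own. Each camera call takes 0.05 s, during which the arm holds its last target.

TASK

Take the white 24-well plate out of the blue rack and load it into the amber-covered chamber: pass it edge-first and tilted through the slot in front of the amber cover, then push it in until it lies flat on the chamber floor, wells up. Leave the black plate standing in the rack.

Things in the scene. Friction and masses are not known exactly. Their poses are not given: they have to be found in the camera images.
- plate: White rigid plate, 24 orange wells on one face, 85.5 (own x) x 127.8 (own y) x 20 mm (own z), 60-130 g. Origin: centre of the face without wells; own +z points through the plate to the wells. At the start it stands on a long edge: own +x down, own +z (wells) level, roughly away from the robot, top edge 95.5 mm above the table.
- black_plate: Black plate with grey wells, same size and frame as the white one, standing in the other slot of the rack; leave it standing.
- rack: Blue fixed rack, 140 (x) x 135 (y) mm, origin at the centre of its underside. Base 10 mm thick; two upright slots, 24 mm wide along x, centred 40 mm either side of the origin, with 6 mm walls, tops 40 mm above the table. The plates stand in them, thickness along the rack's x; which plate is in which slot varies.
- chamber: Fixed grey chamber, white control box at its far end (x 115-170 mm, 68 mm high). Origin: table level, middle of the near (robot side) wall's inner face; x into the chamber away from the robot, y along the slot, z up. Inside: x 0-115, y +-76 mm, floor 12 mm above the table. Near wall 6 mm thick; it and the side walls are 56 mm high.
- plate_lead (a point): Middle of the white plate's leading long edge (the one standing down in the rack), 42.75 mm from its origin along own +x and 10 mm along own +z.
- slot_mid (a point): Centre of the open slot (chamber x 0 to 55 mm, full inner width), level with the cover's top, 56 mm above the table. The plate is too long to go in level: its leading edge goes in tilted, under the cover, the trailing edge leaning back on the near wall.
- cover_edge (a point): Middle of the slot-side edge of the amber cover, on its underside, 52 mm above the table. The see-through cover is fixed, 4 mm thick, and spans chamber x 55 to 115 mm.
- floor_mid (a point): Centre of the chamber floor (chamber x 57.5 mm, 12 mm up). Friction of plate on floor and wall 0.44 to 0.66: a plate left leaning on the near wall mostly stays until its trailing edge is pushed along the plate, which slides it if it leans 35 degrees or more from upright; then the trailing edge drops inside.

How it is judged:
By the outcome, as a careful person would: the job done as asked, in the order asked, and still so for the second after the job is handed in, with the robot touching nothing.
It also fails if it takes over 58 s, if anything falls off the work surface, if the arm or the gripper's body presses on something with over 40 N, if the wrist force passes 120 N, or if a joint passes its speed limit or range.

## Working session

There is one attempt and no reset: what is moved stays moved. The work goes in short steps, Python scripts to look and compute and a tool call to move; the robot and the scene stay as the last step left them, time stands still between calls to the robot, and variables do not carry over. Pictures are saved under pics/ and viewed, and the job is handed in when it is done.

Besides the shell and the picture viewer there is one more tool, called after "Call:" as a command line: name --argument value ..., lists and objects as JSON in quotes. move_arm: Moves the arm, as the interface text tells. Its arguments: {"type":"object","properties":{"increments":{"type":"array"},"newtons":{"type":"number"}},"required":["increments"]}

```bash
ls; mkdir -p pics
python3 - <<'E'
from rig import sense, eyes
import cv2
print(sense())
for n in ["scene","top","wrist"]:
    im=eyes.read_camera(n); cv2.imwrite(f"pics/{n}0.png",im[:,:,::-1])
    print(n,eyes.calibration(n))
E
```

```text
pics
{'clock': 0.0, 'joint_pos': array([ 1.22997001e+00,  3.20277311e-01,  1.56573836e+00,  5.21802522e-07,
        1.25739750e+00, -2.00059877e-02]), 'joint_vel': array([-0.00065849,  0.00011607,  0.00166627, -0.00073983,  0.00214365,
       -0.00023847]), 'tau': array([-3.82717781e-04, -4.12465274e+01, -2.31973207e+01,  7.27200997e-02,
        4.57465067e-02, -1.31338952e-04]), 'position': array([181.1330418 , 545.11745561, 192.20567774]), 'tool_rot': array([-1.59107482,  1.56897581, -1.9118953 ]), 'ft_force': array([-0.48849635,  0.24810888,  0.09367531]), 'torque': array([-0.01908335, -0.02130343,  0.00227761]), 'opening': 91.41683606668157}
scene {'K': array([[379.40846187,   0.        , 316.01513428],
       [  0.        , 379.40846187, 196.98305746],
       [  0.        ,   0.        ,   1.        ]]), 'pose': array([[-1.07965331e-01,  7.91196124e-01, -6.01956960e-01,
         9.85772770e+02],
       [ 9.94146225e-01,  8.84175052e-02, -6.20937068e-02,
         7.12709482e+01],
       [ 4.09523249e-03, -6.05137207e-01, -7.96110665e-01,
         6.03577227e+02],
       [ 0.00000
[... 414 characters left out ...]
       [ 1.55105907e-04, -1.97644956e-01, -9.80273659e-01,
         6.95226215e+02],
       [ 0.00000000e+00,  0.00000000e+00,  0.00000000e+00,
         1.00000000e+00]])}
wrist {'K': array([[341.15800419,   0.        , 311.19414335],
       [  0.        , 341.15800419, 194.8483497 ],
       [  0.        ,   0.        ,   1.        ]]), 'tool_from_camera': array([[-1.47180477e-04, -2.67432650e-01,  9.63576544e-01,
        -1.91105046e+02],
       [ 9.99999638e-01, -8.46424146e-04, -8.21740927e-05,
        -3.45987095e-01],
       [ 8.37570488e-04,  9.63576183e-01,  2.67432678e-01,
        -7.62128800e+01],
       [ 0.00000000e+00,  0.00000000e+00,  0.00000000e+00,
         1.00000000e+00]])}
```

View pics/scene0.png

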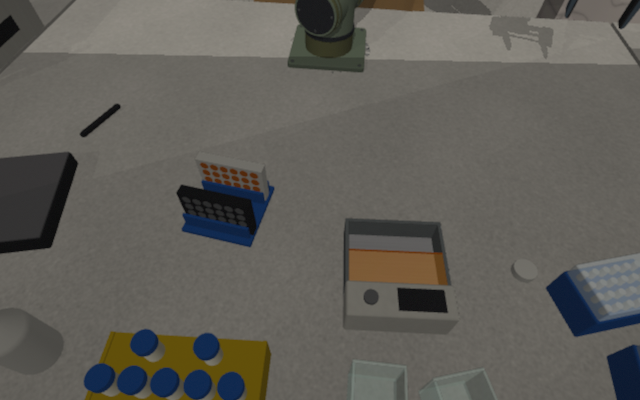

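View pics/top0.png

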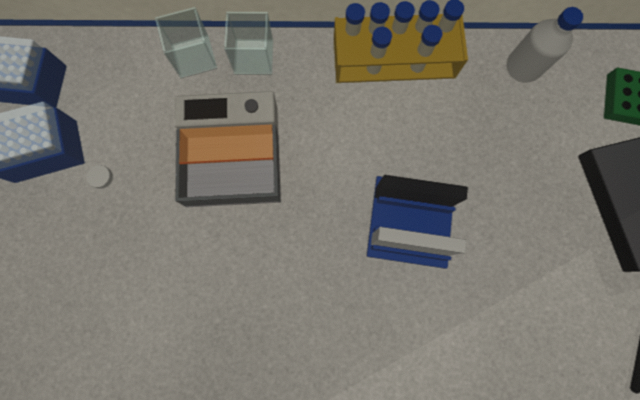

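View pics/wrist0.png

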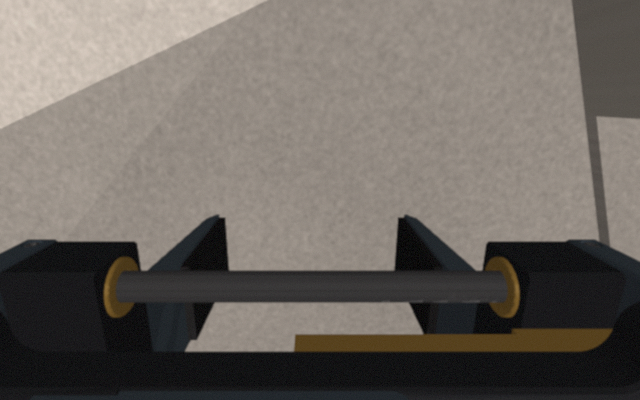

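The scene view shows the white plate (orange wells towards the camera, away from the robot) at about (232,175), the black plate at (217,208), and the chamber at about (395,265). In the top view, the white plate's top edge runs from (375,235) to (465,245), and the chamber's inside covers about (178-276, 125-200). Next I'll measure these.

```bash
cat > h.py <<'E'
import numpy as np,cv2
from rig import sense,eyes
def ray(n,uv,z):
    c=eyes.calibration(n);K=c["K"];P=np.array(c["pose"])
    d=P[:3,:3]@np.linalg.inv(K)@np.array([uv[0],uv[1],1.]);o=P[:3,3]
    return (o+d*(z-o[2])/d[2])
def proj(n,p):
    c=eyes.calibration(n);P=np.linalg.inv(np.array(c["pose"]))
    q=c["K"]@(P[:3,:3]@np.array(p)+P[:3,3]);return q[:2]/q[2]
def grab(n,f):
    im=eyes.read_camera(n);cv2.imwrite("pics/"+f,im[:,:,::-1]);return im
def crop(src,dst,x0,y0,x1,y1,s):
    im=cv2.imread("pics/"+src)[y0:y1,x0:x1];cv2.imwrite("pics/"+dst,cv2.resize(im,None,fx=s,fy=s,interpolation=cv2.INTER_CUBIC))
E
python3 - <<'E'
from h import *
crop("top0.png","t_pl.png",355,165,485,275,6)
crop("top0.png","t_ch.png",165,85,290,210,5)
crop("scene0.png","s_ch.png",330,210,470,340,5)
im=cv2.imread("pics/top0.png")
hsv=cv2.cvtColor(im,cv2.COLOR_BGR2HSV)
sub=np.zeros(im.shape[:2],np.uint8);sub[215:265,360:480]=1
m=((hsv[...,1]<60)&(hsv[...,2]>150)).astype(np.uint8)*sub
print(m.sum(), hsv[240,420],hsv[300,420],hsv[250,480])
n,l,st,c=cv2.connectedComponentsWithStats(m);print(st,c)
o=((hsv[...,0]<20)&(hsv[...,1]>130)&(hsv[...,2]>80)).astype(np.uint8)
n,l,st,c=cv2.connectedComponentsWithStats(o)
for i in range(1,n):
    if st[i,4]>300: print(st[i],cv2.boxPoints(cv2.minAreaRect(np.argwhere(l==i)[:,::-1].astype(np.float32))))
E
```

```text
1 [ 27  16 144] [ 23  23 133] [ 22  21 134]
[[     0      0    640    400 255999]
 [   382    238      1      1      1]] [[319.49975586 199.49984961]
 [382.         238.        ]]
[ 179  125   94   39 3184] [[177.26962 128.96935]
 [270.90887 124.20802]
 [272.6676  158.79655]
 [179.02835 163.55788]]
```

View pics/t_pl.png

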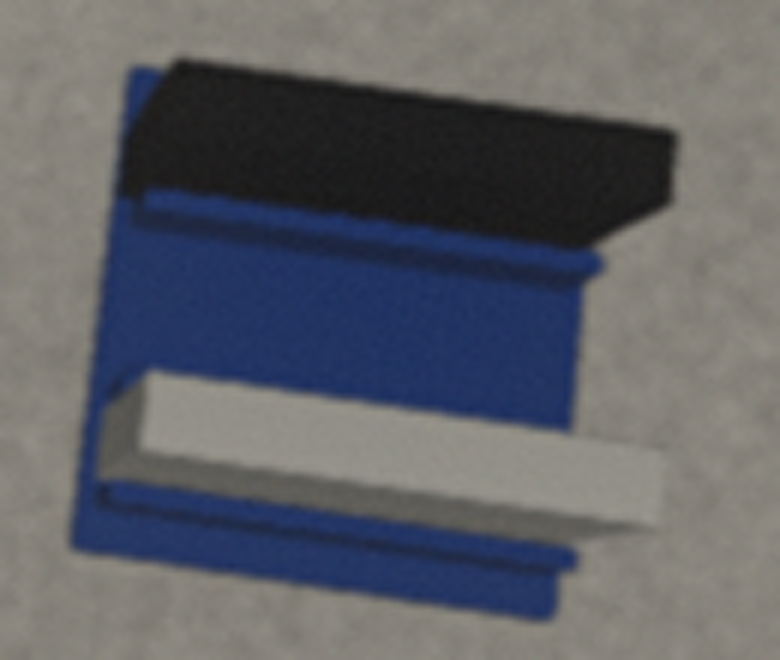

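View pics/t_ch.png

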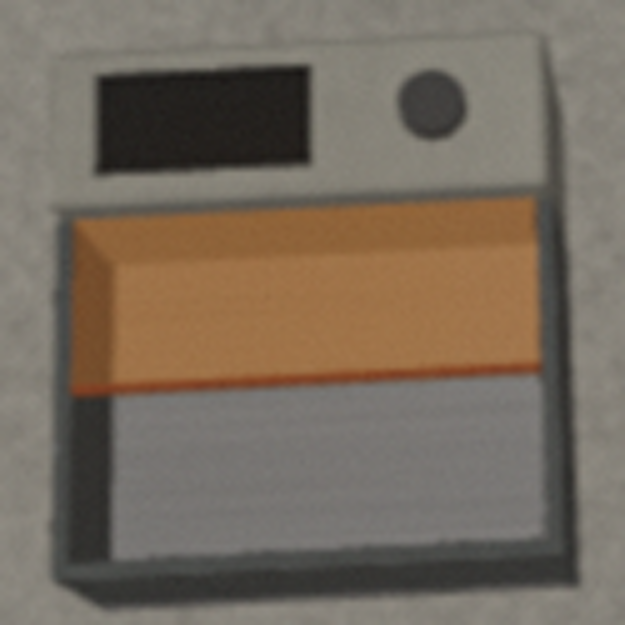

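View pics/s_ch.png

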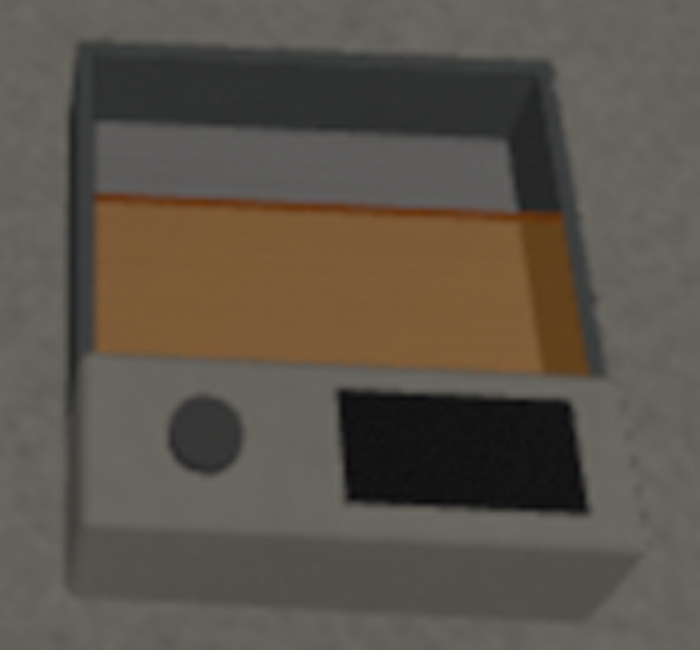

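Run:
```python
from h import *
def f(x,y,x0,y0,s): return (x0+(x+.5)/s-.5,y0+(y+.5)/s-.5)
print("plate top z95.5")
for p in [(152,372),(663,450),(140,448),(658,527)]: print(ray("top",f(*p,355,165,6),95.5).round(1))
print("rack bottom corners z10: NL,NR ; black top far corners")
for p in [(72,548),(550,618)]: print(ray("top",f(*p,355,165,6),10).round(1))
for p in [(182,62),(677,132)]: print(ray("top",f(*p,355,165,6),95.5).round(1))
print("cover slot-side top edge L,R z56; far cover L,R; near wall inner top L,R(z56)")
for p in [(72,390),(540,368),(75,218),(537,197),(72,568),(562,541),(57,580),(577,555)]: print(ray("top",f(*p,165,85,5),56).round(1))
print("scene: cover edge z56 (L = -y side.. ), outer near corners z56")
for p in [(94,197),(562,214),(94,352),(588,375),(80,44),(552,64)]: print(ray("scene",f(*p,330,210,5),56).round(1))
crop("scene0.png","s_pl.png",170,145,285,250,6)
```

```text
plate top z95.5
[557.5 -74.1  95.5]
[ 539.4 -198.3   95.5]
[538.9 -70.8  95.5]
[ 520.7 -195.9   95.5]
rack bottom corners z10: NL,NR ; black top far corners
[519.3 -64.1  10. ]
[ 501.3 -195.2   10. ]
[636.  -83.5  95.5]
[ 618.9 -206.9   95.5]
cover slot-side top edge L,R z56; far cover L,R; near wall inner top L,R(z56)
[664.2 242.8  56. ]
[672.8  91.5  56. ]
[723.  246.2  56. ]
[731.5  94.2  56. ]
[605.5 238.5  56. ]
[615.5  82.8  56. ]
[601.6 242.9  56. ]
[610.9  77.9  56. ]
scene: cover edge z56 (L = -y side.. ), outer near corners z56
[672.5  93.   56. ]
[662.  245.5  56. ]
[727.3  96.1  56. ]
[718.2 248.3  56. ]
[612.5  84.7  56. ]
[602.8 247.4  56. ]
```

View pics/s_pl.png

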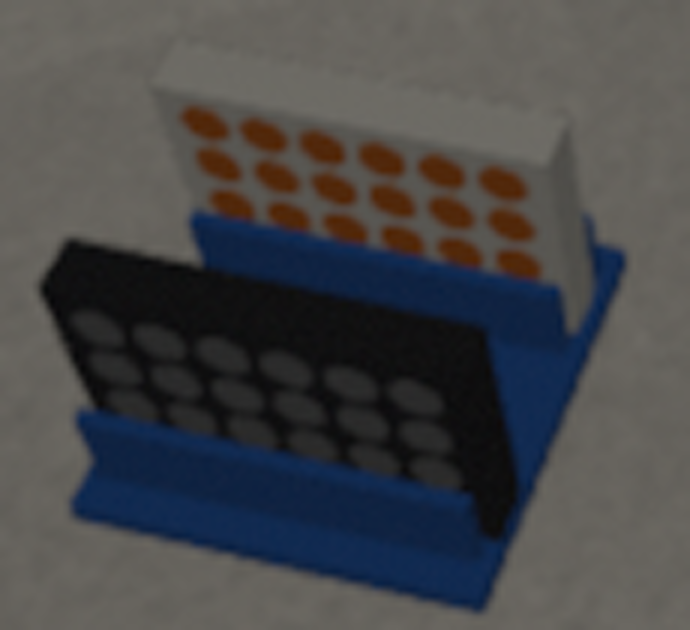

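```bash
cat >> h.py <<'E'
from scipy.spatial.transform import Rotation as Ro
def Rt(s=None):
    s=s or sense(); return Ro.from_euler('xyz',s["tool_rot"]).as_matrix()
def delta(target,yaw_deg):
    """tool-frame shift to target and spin so tool y lies along yaw (mod 180)"""
    s=sense();R=Rt(s);t=R.T@(np.array(target)-s["position"])
    cur=np.degrees(np.arctan2(R[1,1],R[0,1]))
    dz=(yaw_deg-cur+90)%180-90   # world yaw change
    return dict(pos=s["position"].round(1),shift=t.round(1),cur_yaw=round(cur,1),spin=round(-dz,2),f=s["ft_force"].round(1),op=round(s["opening"],1),t=round(s["clock"],2),j=s["joint_pos"].round(2))
E
python3 - <<'E'
from h import *
def f(x,y,x0,y0,s): return (x0+(x+.5)/s-.5,y0+(y+.5)/s-.5)
P=[ray("scene",f(*p,170,145,6),95.5) for p in [(175,42),(568,118),(155,88),(552,165)]]
print(np.round(P,1),np.mean(P,0))
print(Rt().round(3)); print(delta([539,-135,170],-8.2))
E
```

```text
[[ 520.9 -195.    95.5]
 [ 538.4  -68.9   95.5]
 [ 540.3 -195.4   95.5]
 [ 557.3  -70.    95.5]] [ 539.24910511 -132.31746238   95.5       ]
[[-0.     0.315  0.949]
 [-0.001  0.949 -0.315]
 [-1.    -0.001 -0.   ]]
{'pos': array([181.2, 545.3, 192.4]), 'shift': array([  23.1, -532.7,  554.1]), 'cur_yaw': np.float64(71.6), 'spin': np.float64(79.82), 'f': array([-0.2, -1.3,  0.8]), 'op': 91.2, 't': 0.15, 'j': array([ 1.23,  0.32,  1.57, -0.  ,  1.26, -0.02])}
```

Call:
move_arm --increments '[{"ty": -27,"tz": 28,"jaw": 0},{"ty": -27,"tz": 28},{"ty": -27,"tz": 28},{"ty": -27,"tz": 28},{"ty": -27,"tz": 28},{"ty": -27,"tz": 28},{"ty": -27,"tz": 28},{"ty": -27,"tz": 28}]' --newtons 20

```text
schema error: expected keys tx, ty, tz, spin, jaw
```

Call:
move_arm --increments '[{"ty": -27,"tz": 28},{"ty": -27,"tz": 28},{"ty": -27,"tz": 28},{"ty": -27,"tz": 28},{"ty": -27,"tz": 28},{"ty": -27,"tz": 28},{"ty": -27,"tz": 28},{"ty": -27,"tz": 28}]'

```text
schema error: expected keys tx, ty, tz, spin, jaw
```

```bash
python3 -c "
from h import *
print(delta([539.2,-133.5,170],-8.0))"
```

```text
{'pos': array([181.2, 545.3, 192.4]), 'shift': array([  23.1, -531.3,  553.8]), 'cur_yaw': np.float64(71.6), 'spin': np.float64(79.62), 'f': array([-0.2, -1.3,  0.8]), 'op': 91.2, 't': 0.15, 'j': array([ 1.23,  0.32,  1.57, -0.  ,  1.26, -0.02])}
```

All keys are required.

Call:
move_arm --increments '[{"tx": 0,"ty": -27,"tz": 28,"spin": 0,"jaw": 0},{"tx": 0,"ty": -27,"tz": 28,"spin": 0,"jaw": 0},{"tx": 0,"ty": -27,"tz": 28,"spin": 0,"jaw": 0},{"tx": 0,"ty": -27,"tz": 28,"spin": 0,"jaw": 0},{"tx": 0,"ty": -27,"tz": 28,"spin": 0,"jaw": 0},{"tx": 0,"ty": -27,"tz": 28,"spin": 0,"jaw": 0},{"tx": 0,"ty": -27,"tz": 28,"spin": 0,"jaw": 0},{"tx": 0,"ty": -27,"tz": 28,"spin": 0,"jaw": 0}]' --newtons 20

```text
clock: 0.95
position: [326.1, 268.5, 193.0]
tool_rot: [-0.305, 1.571, -0.625]
ft_force: [1.1, 0.4, 1.1]
opening: 45.9
```

Call:
move_arm --increments '[{"tx": 0,"ty": -27,"tz": 28,"spin": 0,"jaw": 0},{"tx": 0,"ty": -27,"tz": 28,"spin": 0,"jaw": 0},{"tx": 0,"ty": -27,"tz": 28,"spin": 0,"jaw": 0},{"tx": 0,"ty": -27,"tz": 28,"spin": 0,"jaw": 0},{"tx": 0,"ty": -27,"tz": 28,"spin": 0,"jaw": 0},{"tx": 0,"ty": -27,"tz": 28,"spin": 0,"jaw": 0},{"tx": 0,"ty": -27,"tz": 28,"spin": 0,"jaw": 0},{"tx": 0,"ty": -27,"tz": 28,"spin": 0,"jaw": 0}]'

```text
clock: 1.75
position: [470.6, -7.1, 192.9]
tool_rot: [2.441, 1.571, 2.12]
ft_force: [1.3, 1.1, 0.3]
opening: 45.3
```

```bash
python3 -c "
from h import *
print(delta([539.2,-133.5,170],-8.0))"
```

```text
{'pos': array([470.6,  -7.1, 192.9]), 'shift': array([ 22.9, -98.3, 105. ]), 'cur_yaw': np.float64(71.6), 'spin': np.float64(79.6), 'f': array([1.3, 1.1, 0.3]), 'op': 45.3, 't': 1.75, 'j': array([-0.04,  0.16,  1.79,  0.  ,  1.2 , -1.29])}
```

Call:
move_arm --increments '[{"tx": 0,"ty": -24,"tz": 26,"spin": 0,"jaw": 0},{"tx": 0,"ty": -24,"tz": 26,"spin": 0,"jaw": 0},{"tx": 0,"ty": -24,"tz": 26,"spin": 0,"jaw": 0},{"tx": 0,"ty": -20,"tz": 20,"spin": 0,"jaw": 0},{"tx": 0,"ty": 0,"tz": 0,"spin": 8,"jaw": 0},{"tx": 0,"ty": 0,"tz": 0,"spin": 8,"jaw": 0},{"tx": 0,"ty": 0,"tz": 0,"spin": 8,"jaw": 0},{"tx": 0,"ty": 0,"tz": 0,"spin": 8,"jaw": 0}]'

```text
clock: 2.55
position: [534.0, -123.8, 192.6]
tool_rot: [-2.644, 1.57, 2.754]
ft_force: [-0.5, -0.3, 0.1]
opening: 45.2
```

Call:
move_arm --increments '[{"tx": 0,"ty": 0,"tz": 0,"spin": 8,"jaw": 0},{"tx": 0,"ty": 0,"tz": 0,"spin": 8,"jaw": 0},{"tx": 0,"ty": 0,"tz": 0,"spin": 8,"jaw": 0},{"tx": 0,"ty": 0,"tz": 0,"spin": 8,"jaw": 0},{"tx": 0,"ty": 0,"tz": 0,"spin": 8,"jaw": 0},{"tx": 0,"ty": 0,"tz": 0,"spin": 7.6,"jaw": 0},{"tx": 0,"ty": 0,"tz": 0,"spin": 0,"jaw": 0}]'

```text
clock: 3.25
position: [534.0, -123.7, 192.7]
tool_rot: [-1.782, 1.57, 2.791]
ft_force: [-0.3, 0.6, 0.0]
opening: 45.8
```

```bash
python3 -c "
from h import *
print(delta([539.2,-133.5,66],-8.0))
grab('wrist','w1.png')"
```

```text
{'pos': array([ 534. , -123.7,  192.7]), 'shift': array([126.7,   6.6,   9. ]), 'cur_yaw': np.float64(-8.0), 'spin': np.float64(0.04), 'f': array([-0.3,  0.6,  0. ]), 'op': 45.8, 't': 3.25, 'j': array([-0.25,  0.28,  1.63,  0.  ,  1.24, -0.11])}
```

View pics/w1.png

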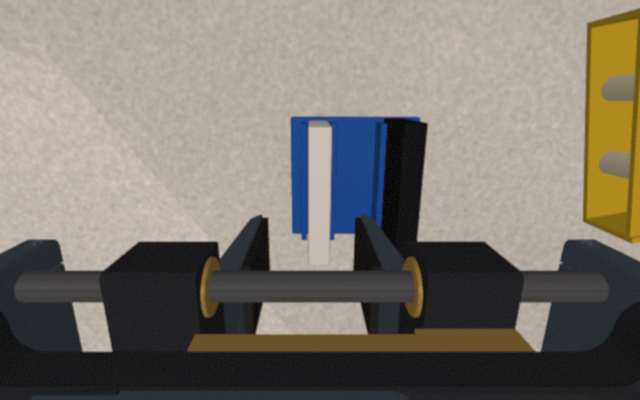

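The wrist view shows the white plate's top (cols 308-331) between the open fingers and about 7 mm towards +y, which matches the measurement. I'll descend now.

Call:
move_arm --increments '[{"tx": 10,"ty": 6.6,"tz": 9,"spin": 0,"jaw": 0},{"tx": 20,"ty": 0,"tz": 0,"spin": 0,"jaw": 0},{"tx": 25,"ty": 0,"tz": 0,"spin": 0,"jaw": 0},{"tx": 25,"ty": 0,"tz": 0,"spin": 0,"jaw": 0},{"tx": 20,"ty": 0,"tz": 0,"spin": 0,"jaw": 0},{"tx": 15,"ty": 0,"tz": 0,"spin": 0,"jaw": 0},{"tx": 12,"ty": 0,"tz": 0,"spin": 0,"jaw": 0},{"tx": 0,"ty": 0,"tz": 0,"spin": 0,"jaw": 0}]'

```text
clock: 4.1
position: [538.3, -133.6, 64.0]
tool_rot: [-1.682, 1.567, 2.892]
ft_force: [-0.2, 0.5, -0.4]
opening: 45.2
```

```bash
python3 -c "
from h import *
print(delta([539.2,-133.5,66],-8.0))
grab('wrist','w2.png')"
```

```text
{'pos': array([ 538.3, -133.6,   64. ]), 'shift': array([-2. ,  0.8, -0.3]), 'cur_yaw': np.float64(-7.9), 'spin': np.float64(0.06), 'f': array([-0.2,  0.5, -0.4]), 'op': 45.2, 't': 4.1, 'j': array([-0.26,  0.4 ,  1.79, -0.  ,  0.95, -0.13])}
```

View pics/w2.png

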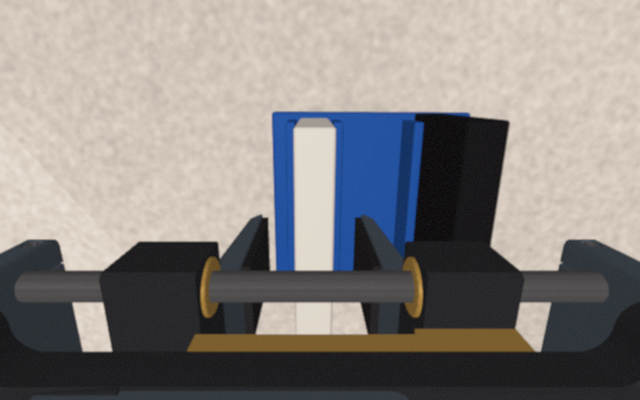

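Plate is centred between the fingers (cols 294-336). Closing.

Call:
move_arm --increments '[{"tx": -2,"ty": 1,"tz": 0,"spin": 0,"jaw": -0.3},{"tx": 0,"ty": 0,"tz": 0,"spin": 0,"jaw": -0.6},{"tx": 0,"ty": 0,"tz": 0,"spin": 0,"jaw": -1},{"tx": 0,"ty": 0,"tz": 0,"spin": 0,"jaw": -1},{"tx": 0,"ty": 0,"tz": 0,"spin": 0,"jaw": -1},{"tx": 0,"ty": 0,"tz": 0,"spin": 0,"jaw": -1}]' --newtons 25

```text
clock: 4.75
position: [540.9, -133.8, 68.7]
tool_rot: [1.503, 1.57, -0.207]
ft_force: [0.3, 0.2, 4.3]
opening: 19.7
```

```bash
python3 -c "
from h import *
print(delta([539.2,-133.5,66],-8.0))"
```

```text
{'pos': array([ 540.9, -133.8,   68.7]), 'shift': array([ 2.7, -1.7, -0.1]), 'cur_yaw': np.float64(-8.0), 'spin': np.float64(0.02), 'f': array([0.3, 0.2, 4.3]), 'op': 19.7, 't': 4.75, 'j': array([-0.26,  0.4 ,  1.78,  0.  ,  0.96, -0.12])}
```

Call:
move_arm --increments '[{"tx": -8,"ty": 0,"tz": 0,"spin": 0,"jaw": -1},{"tx": -15,"ty": 0,"tz": 0,"spin": 0,"jaw": -1},{"tx": -20,"ty": 0,"tz": 0,"spin": 0,"jaw": -1},{"tx": -25,"ty": 0,"tz": 0,"spin": 0,"jaw": -1},{"tx": -25,"ty": 0,"tz": 0,"spin": 0,"jaw": -1},{"tx": -20,"ty": 0,"tz": 0,"spin": -4,"jaw": -1},{"tx": 0,"ty": 0,"tz": 0,"spin": -4,"jaw": -1},{"tx": 0,"ty": 0,"tz": 0,"spin": -3.4,"jaw": -1}]'

```text
clock: 5.55
position: [540.6, -133.7, 181.9]
tool_rot: [1.36, 1.57, -0.149]
ft_force: [0.0, -0.5, -1.3]
opening: 19.6
```

```bash
python3 -c "
from h import *
print(delta([652.9,167.3,180],3.4))"
```

```text
{'pos': array([ 540.6, -133.7,  181.9]), 'shift': array([   1.9,  130.9, -293.4]), 'cur_yaw': np.float64(3.6), 'spin': np.float64(0.17), 'f': array([ 0. , -0.5, -1.3]), 'op': 19.6, 't': 5.55, 'j': array([-0.26,  0.3 ,  1.63,  0.  ,  1.22, -0.33])}
```

Call:
move_arm --increments '[{"tx": 0,"ty": 8,"tz": -18,"spin": 0,"jaw": -1},{"tx": 0,"ty": 14,"tz": -32,"spin": 0,"jaw": -1},{"tx": 0,"ty": 18,"tz": -40,"spin": 0,"jaw": -1},{"tx": 0,"ty": 18,"tz": -40,"spin": 0,"jaw": -1},{"tx": 0,"ty": 18,"tz": -40,"spin": 0,"jaw": -1},{"tx": 0,"ty": 18,"tz": -40,"spin": 0,"jaw": -1},{"tx": 0,"ty": 18,"tz": -40,"spin": 0,"jaw": -1},{"tx": 0,"ty": 12,"tz": -28,"spin": 0,"jaw": -1}]'

```text
clock: 6.35
position: [648.0, 154.1, 180.6]
tool_rot: [-2.434, 1.57, 2.34]
ft_force: [0.2, -0.6, -0.8]
opening: 19.6
```

Call:
move_arm --increments '[{"tx": 0,"ty": 5,"tz": -12,"spin": 0,"jaw": -1},{"tx": 0,"ty": 0,"tz": -2,"spin": 0,"jaw": -1},{"tx": 0,"ty": 0,"tz": 0,"spin": 0,"jaw": -1}]'

```text
clock: 6.65
position: [651.3, 164.6, 180.8]
tool_rot: [-0.943, 1.569, -2.455]
ft_force: [-0.9, -0.5, -1.0]
opening: 19.5
```

```bash
python3 -c "
from h import *
print(delta([652.9,167.3,80],3.4))
for n in ['top','scene','wrist']: grab(n,n+'3.png')
crop('top3.png','t3.png',165,85,290,210,5)"
```

```text
{'pos': array([651.3, 164.6, 180.8]), 'shift': array([100.8,   1.9,  -2.7]), 'cur_yaw': np.float64(3.4), 'spin': np.float64(0.01), 'f': array([-0.9, -0.5, -1. ]), 'op': 19.5, 't': 6.65, 'j': array([ 0.23,  0.48,  1.34, -0.  ,  1.32,  0.17])}
```

View pics/scene3.png

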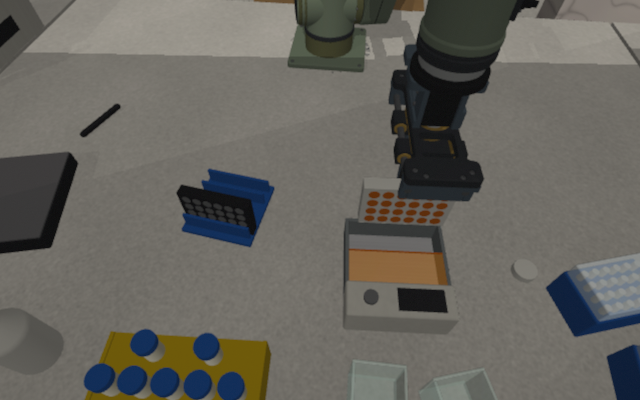

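View pics/wrist3.png

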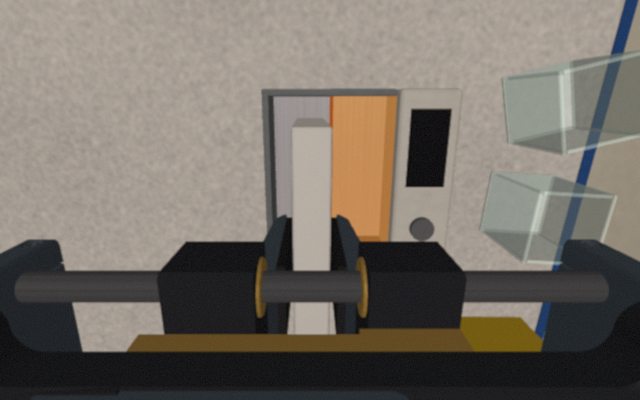

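View pics/top3.png

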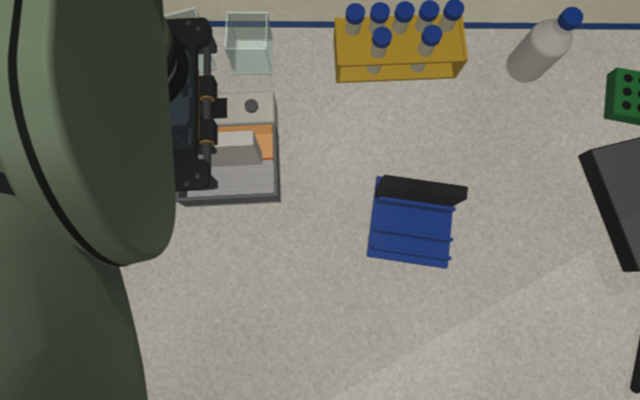

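```bash
cat >> h.py <<'E'
def wray(uv,z,s=None):
    s=s or sense();R=Rt(s);c=eyes.calibration("wrist");T=np.array(c["tool_from_camera"])
    d=T[:3,:3]@np.linalg.inv(c["K"])@np.array([uv[0],uv[1],1.])
    d=R@d;o=R@T[:3,3]+s["position"];return o+d*(z-o[2])/d[2]
O=np.array([613.0,164.9]);th=np.radians(3.4)
def ch(p):
    d=np.array(p[:2])-O;return np.array([d@[np.cos(th),np.sin(th)],d@[-np.sin(th),np.cos(th)]])
E
python3 - <<'E'
from h import *
crop('wrist3.png','w3c.png',255,80,405,250,4)
for uv in [(330,97),(331,235),(271,97),(274,240),(263,92),(397,92)]: print(uv,ch(wray(uv,56)).round(1))
E
```

```text
(330, 97) [54.4 74.7]
(331, 235) [ 57.1 -57.3]
(271, 97) [ 1.8 74.9]
(274, 240) [  0.2 -62.6]
(263, 92) [-5.1 79.1]
(397, 92) [113.8  78.9]
```

View pics/w3c.png

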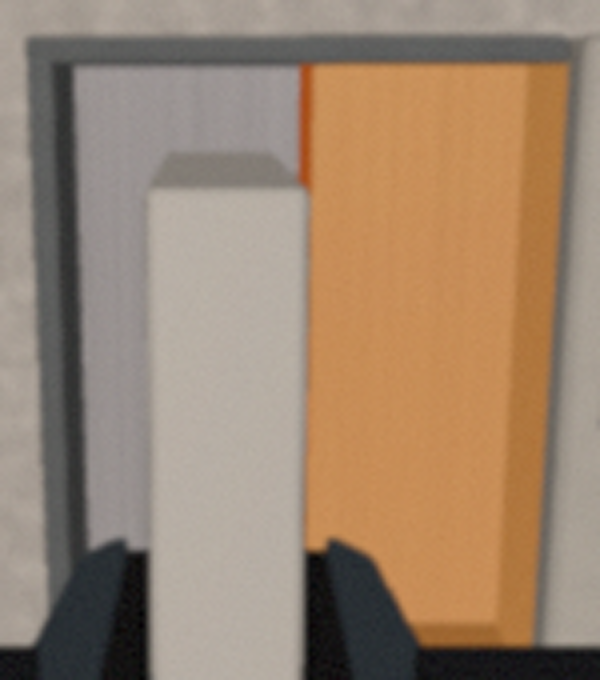

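The wrist view confirms the chamber frame to about 1-2 mm: cover edge at chamber x≈55, wall inner face at about 1. I'll lower the plate through the slot.

Call:
move_arm --increments '[{"tx": 5,"ty": 1.9,"tz": -2.7,"spin": 0,"jaw": -1},{"tx": 15,"ty": 0,"tz": 0,"spin": 0,"jaw": -1},{"tx": 20,"ty": 0,"tz": 0,"spin": 0,"jaw": -1},{"tx": 15,"ty": 0,"tz": 0,"spin": 0,"jaw": -1},{"tx": 10,"ty": 0,"tz": 0,"spin": 0,"jaw": -1},{"tx": 10,"ty": 0,"tz": 0,"spin": 0,"jaw": -1},{"tx": 10,"ty": 0,"tz": 0,"spin": 0,"jaw": -1},{"tx": 10,"ty": 0,"tz": 0,"spin": 0,"jaw": -1}]'

```text
clock: 7.6
position: [653.9, 168.2, 85.8]
tool_rot: [1.843, 1.57, 0.332]
ft_force: [1.2, -0.7, -1.1]
opening: 19.7
```

```bash
python3 -c "
from h import *
print(delta([652.9,167.3,76],3.4),ch(sense()['position']))
grab('scene','s4.png');crop('s4.png','s4c.png',330,150,480,340,4)"
```

```text
{'pos': array([653.9, 168.2,  85.8]), 'shift': array([ 9.8, -1.1,  0.9]), 'cur_yaw': np.float64(3.4), 'spin': np.float64(0.01), 'f': array([ 1.2, -0.7, -1.1]), 'op': 19.7, 't': 7.6, 'j': array([0.23, 0.55, 1.47, 0.  , 1.12, 0.18])} [41.05819691  0.90664844]
```

View pics/s4c.png

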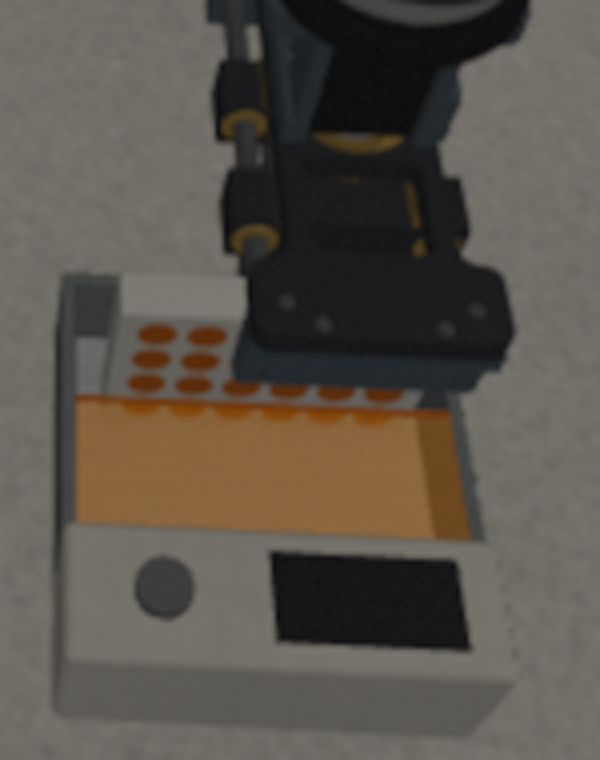

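Plate is in the slot, clear of both edges. Next I'll feel for the cover edge in small steps.

Call:
move_arm --increments '[{"tx": 4,"ty": 1,"tz": -1,"spin": 0,"jaw": -1},{"tx": 4,"ty": 1,"tz": 0,"spin": 0,"jaw": -1},{"tx": 0,"ty": 0,"tz": 0,"spin": 0,"jaw": -1}]'

```text
clock: 7.95
position: [655.6, 169.4, 77.7]
tool_rot: [-1.491, 1.571, -3.002]
ft_force: [0.2, 0.1, -0.9]
opening: 19.9
```

Call:
move_arm --increments '[{"tx": 0,"ty": 0.7,"tz": 0,"spin": 0,"jaw": -1},{"tx": 0,"ty": 0,"tz": 0,"spin": 0,"jaw": -1}]'

```text
clock: 8.15
position: [656.6, 169.5, 78.5]
tool_rot: [1.827, 1.57, 0.316]
ft_force: [-0.8, -0.1, -1.0]
opening: 19.7
```

Call:
move_arm --increments '[{"tx": 0,"ty": 0.7,"tz": 0,"spin": 0,"jaw": -1},{"tx": 0,"ty": 0,"tz": 0,"spin": 0,"jaw": -1}]'

```text
clock: 8.35
position: [657.1, 169.5, 78.3]
tool_rot: [1.854, 1.57, 0.343]
ft_force: [0.2, 0.8, -1.8]
opening: 19.5
```

Call:
move_arm --increments '[{"tx": 0,"ty": 0.7,"tz": -1,"spin": 0,"jaw": -1},{"tx": 0,"ty": 0,"tz": 0,"spin": 0,"jaw": -1}]'

```text
clock: 8.55
position: [657.7, 170.6, 78.1]
tool_rot: [2.17, 1.57, 0.659]
ft_force: [-0.6, -0.2, -1.3]
opening: 20.0
```

Call:
move_arm --increments '[{"tx": 0,"ty": 0.7,"tz": 0,"spin": 0,"jaw": -1},{"tx": 0,"ty": 0,"tz": 0,"spin": 0,"jaw": -1}]'

```text
clock: 8.75
position: [658.1, 170.6, 78.0]
tool_rot: [-1.733, 1.57, 3.039]
ft_force: [-0.5, 0.1, -1.8]
opening: 19.9
```

```bash
python3 -c "
from h import *
s=sense();print(s['ft_force'],s['torque'],ch(s['position']),s['position'])"
```

```text
[-0.4570896   0.14540617 -1.80008343] [-0.11356653  0.14220376  0.02438255] [45.34230599  2.98281366] [658.08559587 170.56665113  77.98363166]
```

Call:
move_arm --increments '[{"tx": 0,"ty": 0.7,"tz": 1,"spin": 0,"jaw": -1},{"tx": 0,"ty": 0,"tz": 0,"spin": 0,"jaw": -1}]'

```text
clock: 8.95
position: [658.3, 169.6, 77.8]
tool_rot: [-1.696, 1.569, 3.076]
ft_force: [-1.2, 0.8, -0.1]
opening: 19.8
```

Call:
move_arm --increments '[{"tx": 0,"ty": 0.7,"tz": 1,"spin": 0,"jaw": -1},{"tx": 0,"ty": 0,"tz": 0,"spin": 0,"jaw": -1}]'

```text
clock: 9.15
position: [658.5, 168.8, 77.7]
tool_rot: [-1.718, 1.568, 3.054]
ft_force: [-5.0, 1.4, -0.1]
opening: 19.3
```

Contact with the cover edge is confirmed (-5 N in x). I'll back off 1.7 mm and lower the plate to the floor.

Call:
move_arm --increments '[{"tx": 0,"ty": -1.7,"tz": 0,"spin": 0,"jaw": -1},{"tx": 2,"ty": 0,"tz": 0,"spin": 0,"jaw": -1},{"tx": 2,"ty": 0,"tz": 0,"spin": 0,"jaw": -1},{"tx": 1,"ty": 0,"tz": 0,"spin": 0,"jaw": -1},{"tx": 0,"ty": 0,"tz": 0,"spin": 0,"jaw": -1}]'

```text
clock: 9.65
position: [658.2, 168.3, 72.8]
tool_rot: [0.393, 1.57, -1.118]
ft_force: [-1.0, -0.7, -0.6]
opening: 19.6
```

Call:
move_arm --increments '[{"tx": 1,"ty": 0,"tz": 0,"spin": 0,"jaw": -1},{"tx": 0.7,"ty": 0,"tz": 0,"spin": 0,"jaw": -1},{"tx": 0,"ty": 0,"tz": 0,"spin": 0,"jaw": -1}]'

```text
clock: 9.95
position: [658.2, 168.5, 71.2]
tool_rot: [1.554, 1.571, 0.043]
ft_force: [-0.8, -0.6, -1.4]
opening: 19.4
```

Call:
move_arm --increments '[{"tx": 0.7,"ty": -0.5,"tz": 0,"spin": 0,"jaw": -1},{"tx": 0,"ty": 0,"tz": 0,"spin": 0,"jaw": -1}]'

```text
clock: 10.15
position: [658.1, 168.6, 70.8]
tool_rot: [1.736, 1.57, 0.225]
ft_force: [0.1, 0.4, -0.0]
opening: 19.7
```

Call:
move_arm --increments '[{"tx": 0.7,"ty": 0,"tz": 0,"spin": 0,"jaw": -1},{"tx": 0,"ty": 0,"tz": 0,"spin": 0,"jaw": -1}]'

```text
clock: 10.35
position: [658.1, 168.6, 70.8]
tool_rot: [1.783, 1.569, 0.272]
ft_force: [-1.5, -0.6, 4.2]
opening: 20.1
```

```bash
python3 -c "
from h import *
s=sense();print(s['ft_force'],s['torque'],ch(s['position']),s['position'])
grab('wrist','w5.png');grab('scene','s5.png');crop('s5.png','s5c.png',330,150,480,340,4)"
```

```text
[-1.50949991 -0.61148718  4.20856717] [-0.1146535   0.41067158  0.06881524] [45.25556348  1.04603678] [658.11386926 168.62813893  70.75535098]
```

View pics/w5.png

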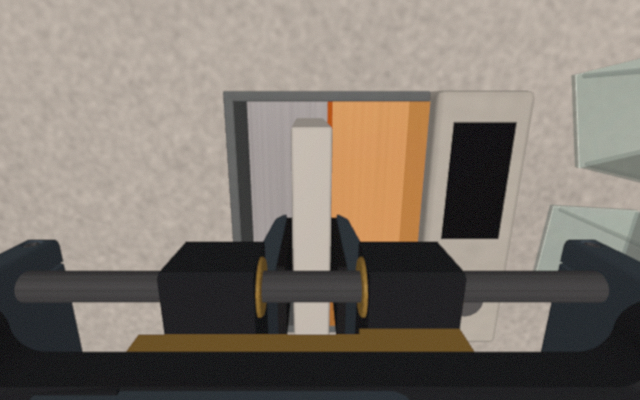

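View pics/s5c.png

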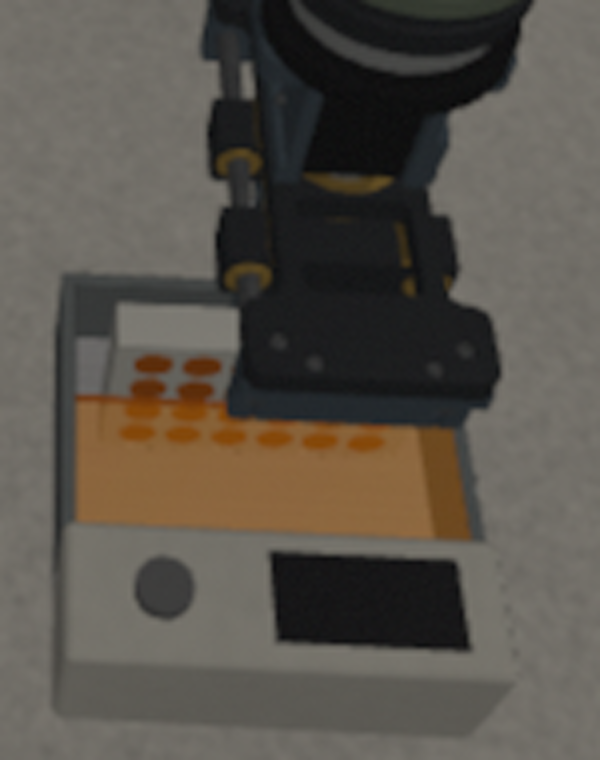

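Floor contact came at the predicted height, with the plate standing in the slot close to the cover edge. I'll open the jaws halfway, then draw the plate's top back towards the near wall.

Call:
move_arm --increments '[{"tx": -0.5,"ty": 0,"tz": 0,"spin": 0,"jaw": -0.5},{"tx": 0,"ty": 0,"tz": 0,"spin": 0,"jaw": 0},{"tx": 0,"ty": 0,"tz": 0,"spin": 0,"jaw": 0},{"tx": 0,"ty": -3,"tz": 0,"spin": 0,"jaw": 0},{"tx": 0,"ty": -4,"tz": 0,"spin": 0,"jaw": 0},{"tx": 0,"ty": -4,"tz": 0,"spin": 0,"jaw": 0},{"tx": 0,"ty": -2,"tz": 0,"spin": 0,"jaw": 0}]'

```text
clock: 11.15
position: [644.0, 167.7, 70.4]
tool_rot: [-1.685, 1.57, 3.087]
ft_force: [-0.1, 0.6, -0.6]
opening: 45.8
```

```bash
python3 -c "
from h import *
s=sense();print(s['ft_force'],ch(s['position']),s['position'],s['opening'])
grab('wrist','w6.png')"
```

```text
[-0.12056213  0.64699917 -0.60268422] [31.09467711  0.95145565] [643.98351775 167.69389346  70.44785411] 45.829854421331426
```

View pics/w6.png

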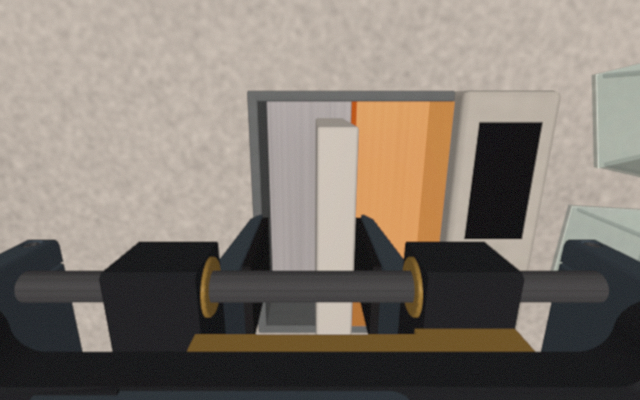

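Call:
move_arm --increments '[{"tx": 0,"ty": -3,"tz": 0,"spin": 0,"jaw": 0},{"tx": 0,"ty": -3,"tz": 0,"spin": 0,"jaw": 0},{"tx": 0,"ty": -3,"tz": 0,"spin": 0,"jaw": 0},{"tx": 0,"ty": -3,"tz": 0,"spin": 0,"jaw": 0},{"tx": 0,"ty": -3,"tz": 0,"spin": 0,"jaw": 0},{"tx": 0,"ty": -3,"tz": 0,"spin": 0,"jaw": 0}]'

```text
clock: 11.8
position: [626.3, 166.6, 70.5]
tool_rot: [-2.629, 1.571, 2.143]
ft_force: [-0.8, 1.1, -1.1]
opening: 45.7
```

```bash
python3 -c "
from h import *
s=sense();print(s['ft_force'],ch(s['position']),s['position'],s['opening'])
grab('wrist','w7.png');grab('scene','s7.png');crop('s7.png','s7c.png',330,150,480,340,4)"
```

```text
[-0.84389846  1.07502706 -1.11022455] [13.41923508  0.95308134] [626.33909112 166.64724992  70.45689509] 45.66691295319021
```

View pics/w7.png

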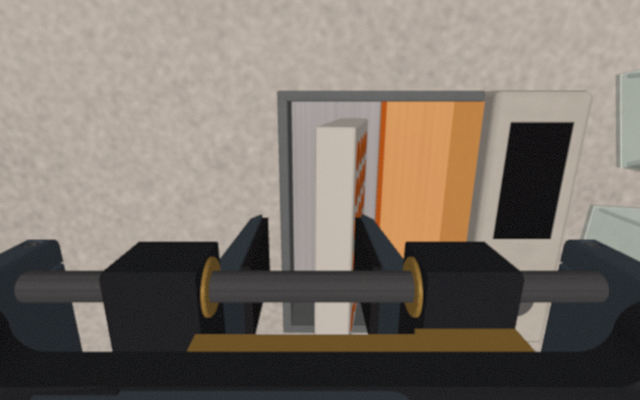

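View pics/s7c.png

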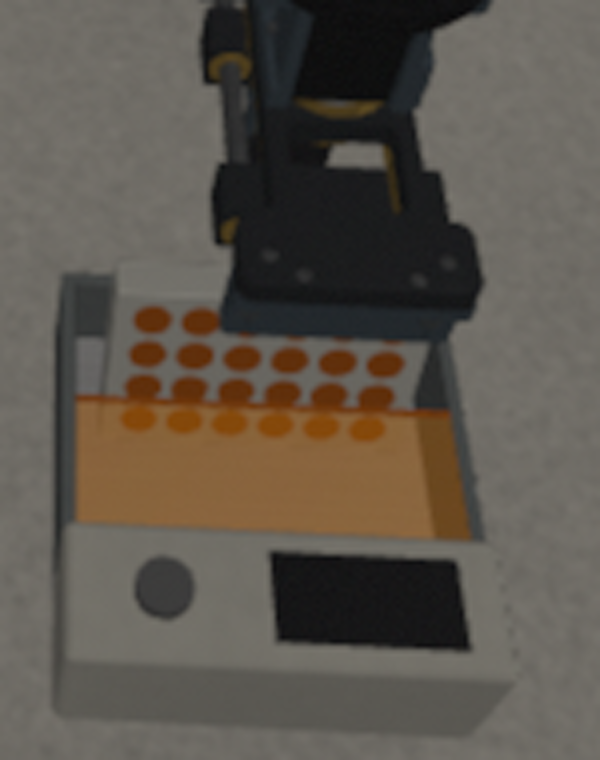

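Call:
move_arm --increments '[{"tx": 0,"ty": -3,"tz": 0,"spin": 0,"jaw": 0},{"tx": 0,"ty": -3,"tz": 0,"spin": 0,"jaw": 0},{"tx": 0,"ty": -3,"tz": 0,"spin": 0,"jaw": 0},{"tx": 0,"ty": 0,"tz": 0,"spin": 0,"jaw": 0}]'

```text
clock: 12.3
position: [617.2, 166.1, 70.5]
tool_rot: [-1.687, 1.57, 3.085]
ft_force: [0.5, -1.2, -0.5]
opening: 45.7
```

```bash
python3 -c "
from h import *
s=sense();print(s['ft_force'],ch(s['position']),s['position'],s['opening'])
grab('wrist','w8.png');grab('scene','s8.png');crop('s8.png','s8c.png',330,150,480,340,4)"
```

```text
[ 0.48364507 -1.19019477 -0.46156795] [4.21789014 0.96095646] [617.15347508 166.10941278  70.46214613] 45.67320105369738
```

View pics/w8.png

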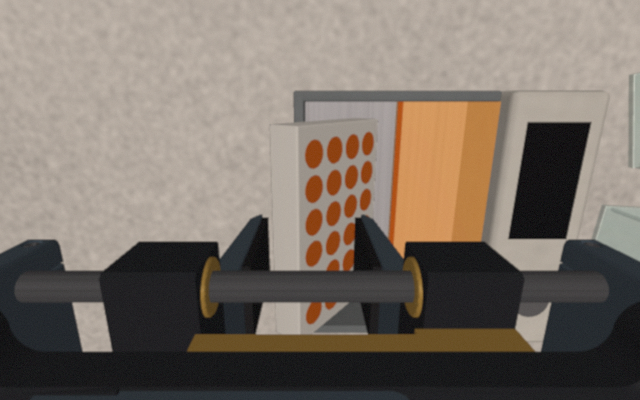

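View pics/s8c.png

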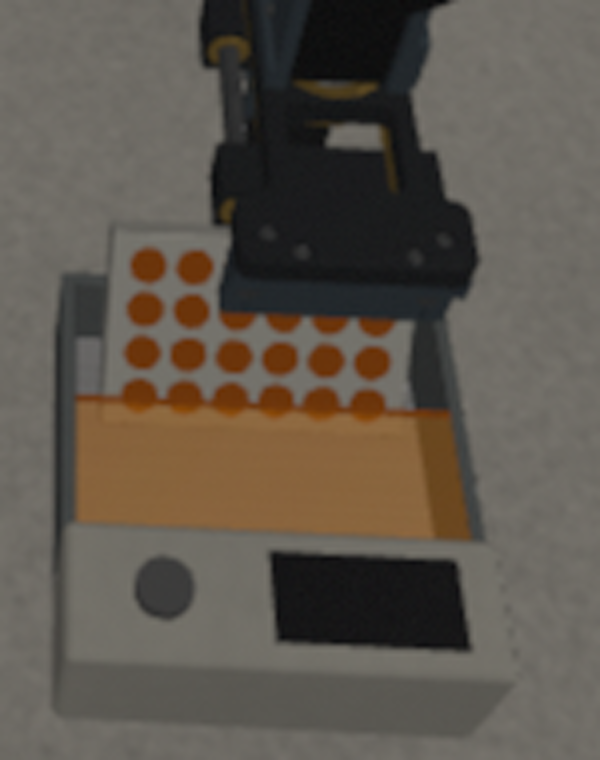

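The plate has tipped back, wells up. I'll retreat the near finger a bit more so the plate rests on the wall, then lift clear and look.

Call:
move_arm --increments '[{"tx": 0,"ty": -3,"tz": 0,"spin": 0,"jaw": 0.1},{"tx": 0,"ty": -3,"tz": 0,"spin": 0,"jaw": 0.2},{"tx": 0,"ty": 0,"tz": 0,"spin": 0,"jaw": 0.3},{"tx": -10,"ty": 0,"tz": 0,"spin": 0,"jaw": 0.3},{"tx": -20,"ty": 0,"tz": 0,"spin": 0,"jaw": 0.3},{"tx": -30,"ty": 0,"tz": 0,"spin": 0,"jaw": 0.3},{"tx": -20,"ty": 0,"tz": 0,"spin": 0,"jaw": 0.3},{"tx": 0,"ty": 0,"tz": 0,"spin": 0,"jaw": 0.3}]'

```text
clock: 13.2
position: [614.1, 166.4, 154.7]
tool_rot: [1.769, 1.563, 0.258]
ft_force: [0.5, -0.1, -0.3]
opening: 59.1
```

```bash
python3 -c "
from h import *
s=sense();print(s['ft_force'],ch(s['position']),s['position'],s['opening'])
grab('wrist','w9.png');grab('scene','s9.png');crop('s9.png','s9c.png',330,150,480,340,4)
grab('top','t9.png');crop('t9.png','t9c.png',165,85,290,210,5)"
```

```text
[ 0.50667163 -0.08899661 -0.29628467] [1.14835778 1.4031818 ] [614.06311885 166.36881689 154.74546066] 59.141668076321714
```

View pics/w9.png

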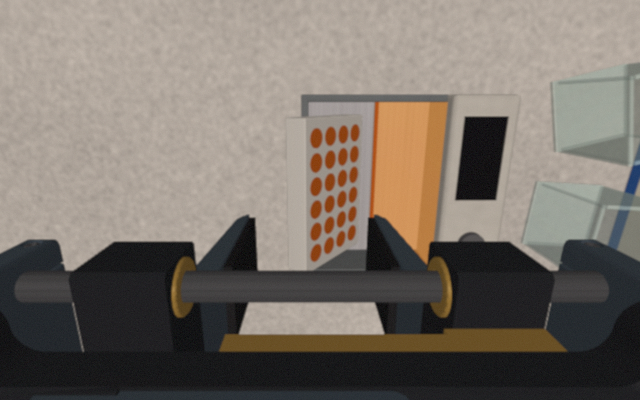

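View pics/s9c.png

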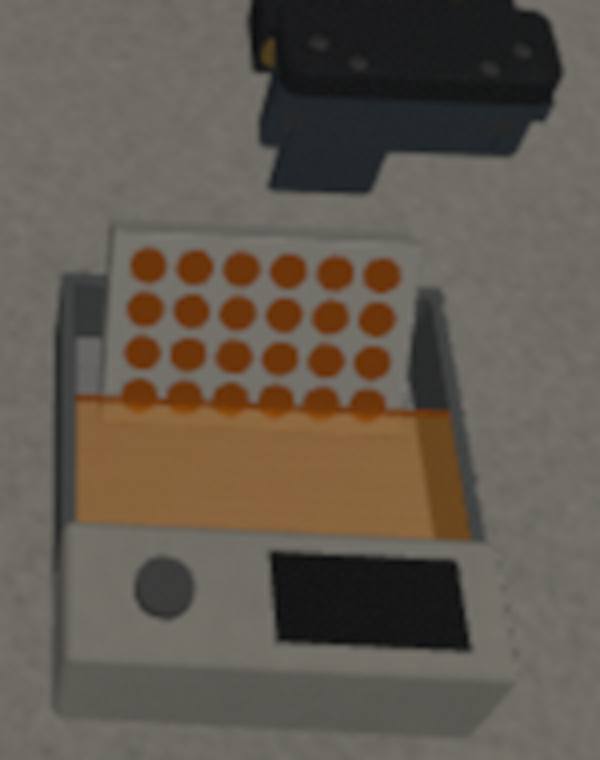

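View pics/t9c.png

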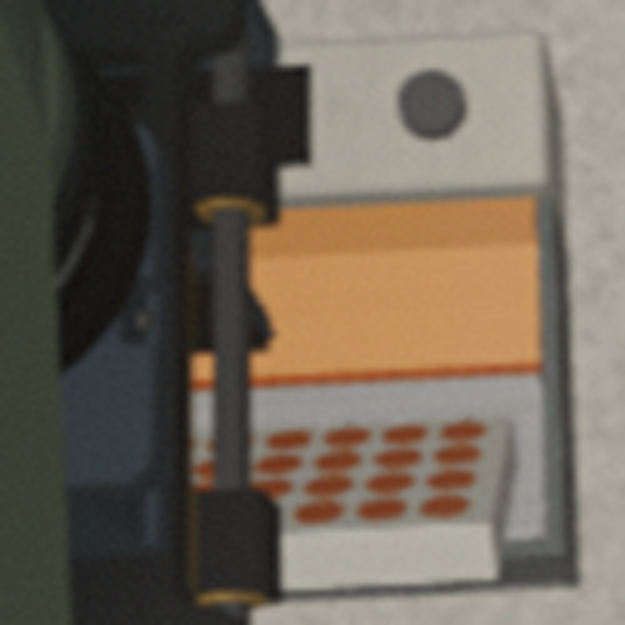

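```bash
cat >> h.py <<'E'
def cf(x,y,x0,y0,s): return (x0+(x+.5)/s-.5,y0+(y+.5)/s-.5)
def tri(a,b):
    A=[];B=[]
    for n,uv in a,b:
        c=eyes.calibration(n);P=np.array(c["pose"]);d=P[:3,:3]@np.linalg.inv(c["K"])@np.array([uv[0],uv[1],1.]);d/=np.linalg.norm(d)
        M=np.eye(3)-np.outer(d,d);A.append(M);B.append(M@P[:3,3])
    p=np.linalg.solve(sum(A),sum(B)); return np.r_[ch(p),p[2]]
E
python3 - <<'E'
from h import *
for t,s in [((497,520),(113,236)),((498,580),(111,226)),((512,420),(102,419))]:
    print(tri(("top",cf(*t,165,85,5)),("scene",cf(*s,330,150,4))).round(1))
E
```

```text
[ -2.3 -63.8  90.4]
[-18.  -62.5  76. ]
[ 47.2 -62.6  24.4]
```

Triangulated from the top and scene views, the plate leans about 37° from upright, with its wells-side trailing corner at chamber (-2, 90) mm in x and z. The lead corner sits at about x=32. I'll shut the jaws and come down on the trailing edge.

Call:
move_arm --increments '[{"tx": 0,"ty": -4,"tz": 0,"spin": 0,"jaw": -1},{"tx": 0,"ty": -4,"tz": 0,"spin": 0,"jaw": -1},{"tx": 10,"ty": 0,"tz": 0,"spin": 0,"jaw": -1},{"tx": 20,"ty": 0,"tz": 0,"spin": 0,"jaw": -1},{"tx": 15,"ty": 0,"tz": 0,"spin": 0,"jaw": -1},{"tx": 10,"ty": 0,"tz": 0,"spin": 0,"jaw": -1},{"tx": 0,"ty": 0,"tz": 0,"spin": 0,"jaw": -1}]' --newtons 30

```text
clock: 14.05
position: [602.3, 165.0, 93.2]
tool_rot: [-1.395, 1.567, -2.906]
ft_force: [-0.2, -0.1, -0.6]
opening: 5.9
```

```bash
cat > st.py <<'E'
import sys
from h import *
s=sense();print(s['clock'],s['ft_force'].round(1),ch(s['position']).round(1),s['position'].round(1),round(s['opening'],1))
k=sys.argv[1]
a=grab('wrist','a.png');grab('scene','a2.png');crop('a2.png','a2.png',330,150,480,340,2.1)
b=cv2.imread('pics/a2.png');w=cv2.resize(cv2.imread('pics/a.png'),(int(640*.62),int(400*.62)))
h=max(b.shape[0],w.shape[0]);o=np.zeros((h,b.shape[1]+w.shape[1],3),np.uint8);o[:b.shape[0],:b.shape[1]]=b;o[:w.shape[0],b.shape[1]:]=w
cv2.imwrite(f'pics/st{k}.png',o)
E
python3 st.py 1
```

```text
14.05 [-0.2 -0.1 -0.6] [-10.7   0.7] [602.3 165.   93.2] 5.9
```

View pics/st1.png

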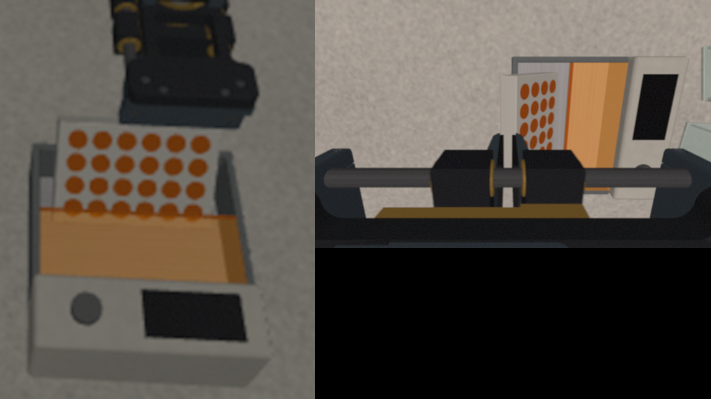

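Call:
move_arm --increments '[{"tx": 0,"ty": 3,"tz": 0,"spin": 0,"jaw": -1},{"tx": 2,"ty": 0,"tz": 0,"spin": 0,"jaw": -1},{"tx": 2,"ty": 0,"tz": 0,"spin": 0,"jaw": -1}]'

```text
clock: 14.45
position: [607.2, 165.6, 91.9]
tool_rot: [1.822, 1.569, 0.311]
ft_force: [-0.1, 0.2, 0.2]
opening: 0.5
```

Call:
move_arm --increments '[{"tx": 2,"ty": 0,"tz": 0,"spin": 0,"jaw": -1},{"tx": 1,"ty": 0,"tz": 0,"spin": 0,"jaw": -1}]'

```text
clock: 14.65
position: [606.5, 165.4, 88.2]
tool_rot: [-1.73, 1.57, 3.042]
ft_force: [0.6, 0.1, -0.1]
opening: 0.2
```

```bash
python3 st.py 2
```

```text
14.65 [ 0.6  0.1 -0.1] [-6.4  0.9] [606.5 165.4  88.2] 0.2
```

View pics/st2.png

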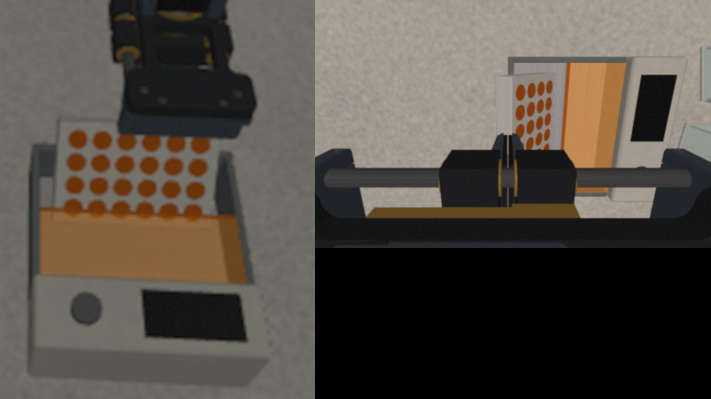

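Call:
move_arm --increments '[{"tx": 2,"ty": 0,"tz": 0,"spin": 0,"jaw": -1},{"tx": 1,"ty": 0,"tz": 0,"spin": 0,"jaw": -1}]'

```text
clock: 14.95
position: [606.6, 165.5, 85.3]
tool_rot: [-2.028, 1.571, 2.745]
ft_force: [0.4, -0.2, 0.9]
opening: 0.5
```

Call:
move_arm --increments '[{"tx": 2,"ty": 0,"tz": 0,"spin": 0,"jaw": -1},{"tx": 2,"ty": 0,"tz": 0,"spin": 0,"jaw": -1}]'

```text
clock: 15.15
position: [606.7, 165.5, 81.3]
tool_rot: [2.424, 1.571, 0.913]
ft_force: [-0.7, -0.4, -0.0]
opening: 0.7
```

```bash
python3 st.py 3
```

```text
15.15 [-0.7 -0.4 -0. ] [-6.3  1. ] [606.7 165.5  81.3] 0.7
```

View pics/st3.png

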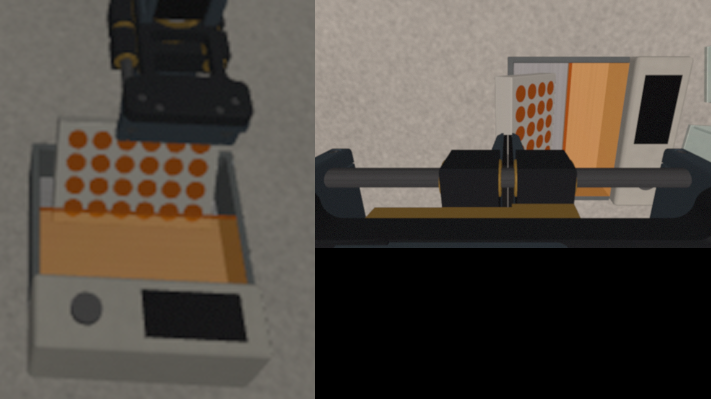

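Run:
```python
from h import *
crop('a.png','ac.png',260,80,400,260,4)
crop('a2.png','a2c.png',0,0,315,399,1)
# fresh triangulation
grab('top','t10.png');grab('scene','s10.png');crop('t10.png','t10c.png',165,85,290,210,5);crop('s10.png','s10c.png',330,150,480,340,4)
s=sense()
c=eyes.calibration('wrist');T=np.array(c['tool_from_camera']);R=Rt(s)
W=lambda x,y,z:np.r_[O+np.array([[np.cos(th),-np.sin(th)],[np.sin(th),np.cos(th)]])@[x,y],z]
for p in [(-2.3,64,90.4),(-18.3,64,78),(-6.3,1,81)]:
    q=R.T@(W(*p)-s['position']);q=T[:3,:3].T@(q-T[:3,3]);q=c['K']@q;print(p,(q[:2]/q[2]).round(1))
```

```text
(-2.3, 64, 90.4) [320.2 124.8]
(-18.3, 64, 78) [291.1 123.3]
(-6.3, 1, 81) [312.5 230.7]
```

View pics/ac.png

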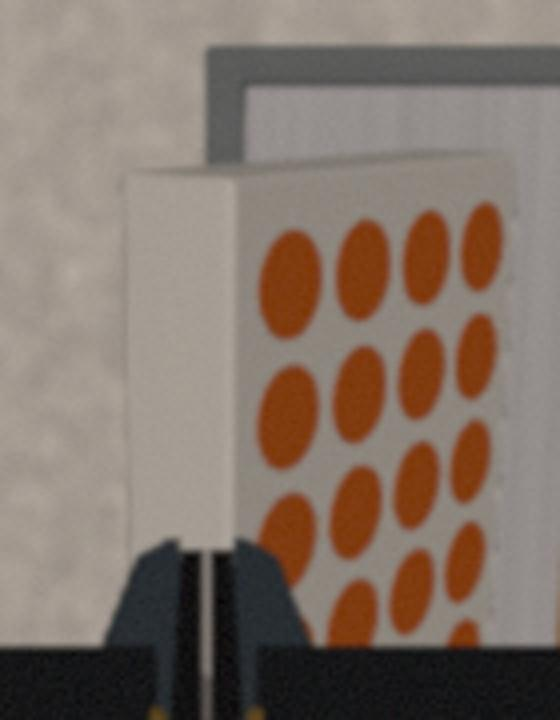

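View pics/s10c.png

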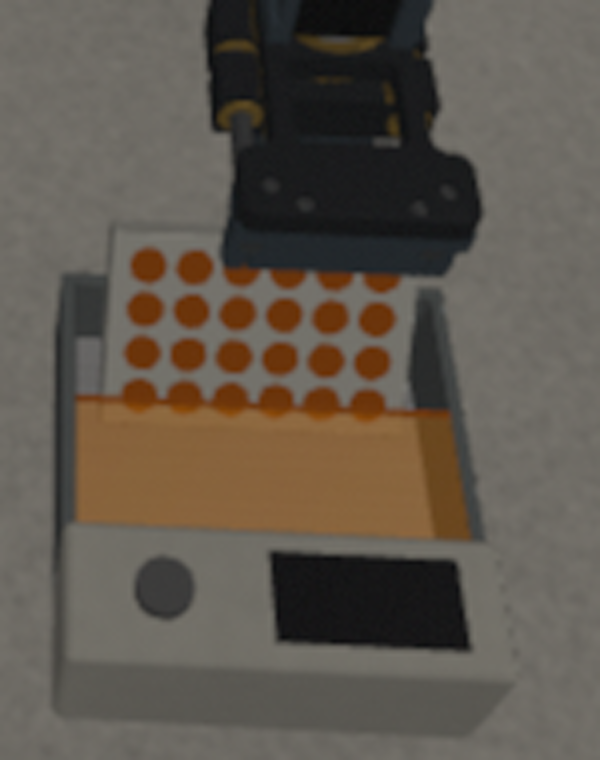

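View pics/t10c.png

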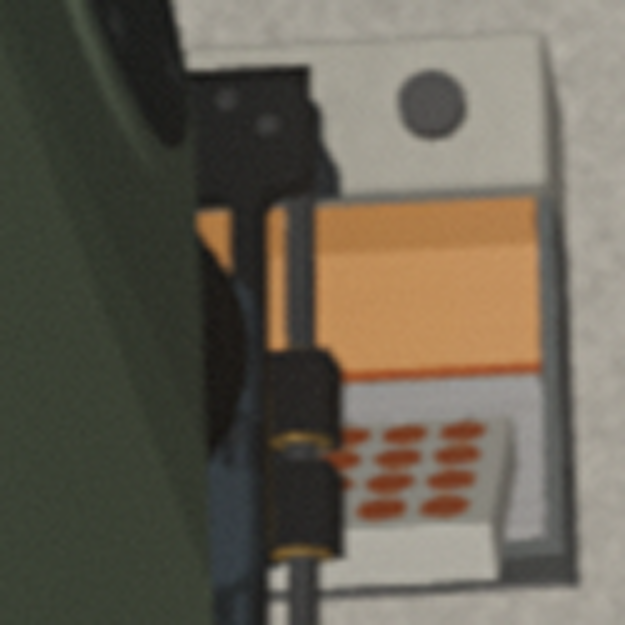

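Call:
move_arm --increments '[{"tx": 2,"ty": 0,"tz": 0,"spin": 0,"jaw": -1},{"tx": 0,"ty": 0,"tz": 0,"spin": 0,"jaw": -1}]'

```text
clock: 15.55
position: [606.5, 165.4, 79.2]
tool_rot: [-1.573, 1.57, -3.084]
ft_force: [0.2, 0.2, 0.2]
opening: 0.4
```

```bash
python3 st.py 4; python3 -c "
from h import *
crop('a.png','ac.png',260,80,400,260,4)"
```

```text
15.55 [0.2 0.2 0.2] [-6.4  0.9] [606.5 165.4  79.2] 0.4
```

View pics/ac.png

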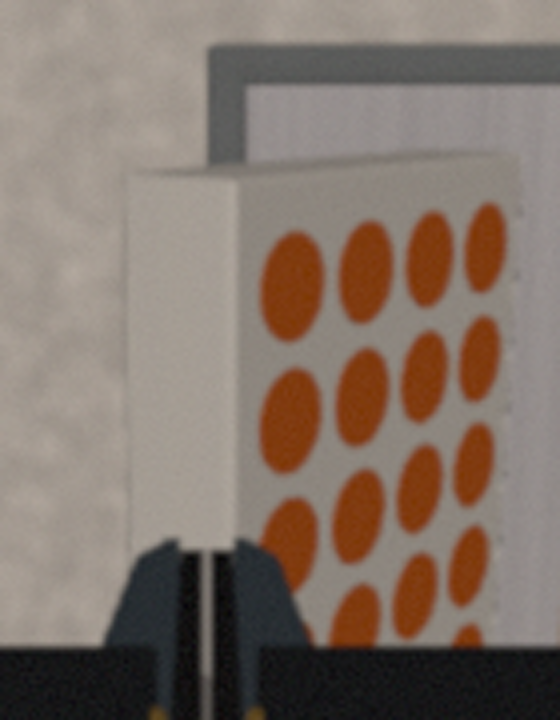

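Run:
```python
from h import *
c=eyes.calibration('wrist');T=np.array(c['tool_from_camera'])
def pt(p):
    q=T[:3,:3].T@(np.array(p)-T[:3,3]);q=c['K']@q;return (q[:2]/q[2]).round(1),q[2].round(0)
for p in [(0,0,0),(0,0,16),(0,0,-16),(-10,0,16),(-20,0,16),(-40,0,16),(0,4,16),(0,4,-16)]: print(p,pt(p))
crop('w9.png','w9c.png',180,190,460,340,2.8)
```

```text
(0, 0, 0) (array([312.5, 231. ]), np.float64(204.0))
(0, 0, 16) (array([312.5, 255.5]), np.float64(209.0))
(0, 0, -16) (array([312.5, 205.5]), np.float64(200.0))
(-10, 0, 16) (array([312.5, 263. ]), np.float64(199.0))
(-20, 0, 16) (array([312.6, 271.3]), np.float64(189.0))
(-40, 0, 16) (array([312.7, 290.7]), np.float64(170.0))
(0, 4, 16) (array([319. , 255.5]), np.float64(209.0))
(0, 4, -16) (array([319.3, 205.5]), np.float64(200.0))
```

View pics/w9c.png

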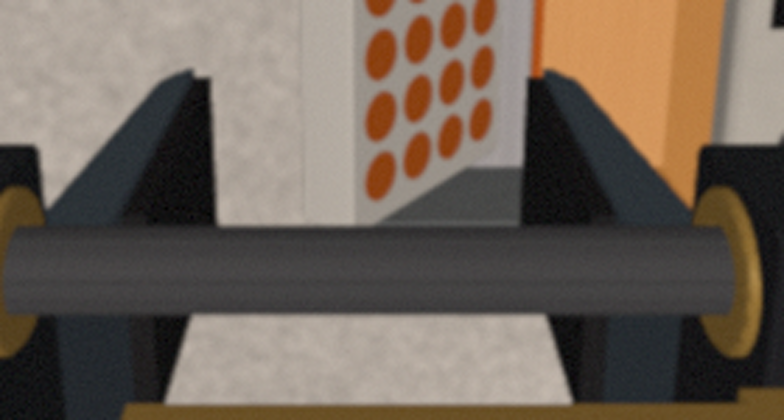

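Call:
move_arm --increments '[{"tx": 2,"ty": 0,"tz": 0,"spin": 0,"jaw": -1},{"tx": 0,"ty": 0,"tz": 0,"spin": 0,"jaw": -1}]'

```text
clock: 15.85
position: [606.5, 165.4, 77.2]
tool_rot: [-1.562, 1.57, -3.073]
ft_force: [-0.2, -0.5, 0.2]
opening: 0.9
```

Call:
move_arm --increments '[{"tx": 2,"ty": 0,"tz": 0,"spin": 0,"jaw": -1},{"tx": 0,"ty": 0,"tz": 0,"spin": 0,"jaw": -1}]'

```text
clock: 16.05
position: [606.5, 165.4, 75.1]
tool_rot: [-1.494, 1.57, -3.006]
ft_force: [0.4, -0.6, -0.5]
opening: 0.5
```

```bash
python3 st.py 5
```

```text
16.05 [ 0.4 -0.6 -0.5] [-6.5  0.9] [606.5 165.4  75.1] 0.5
```

View pics/st5.png

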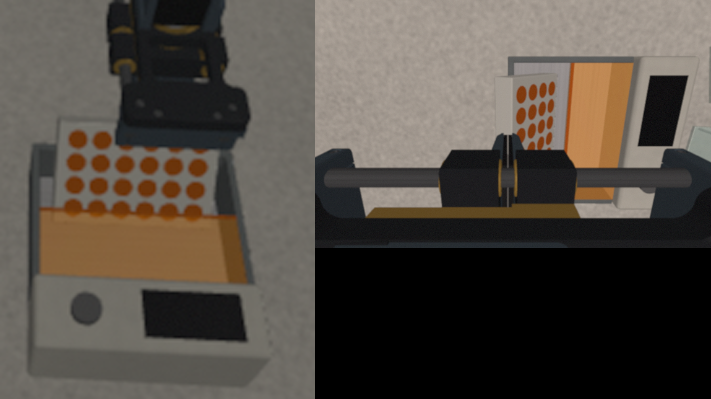

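The wrist view puts the visible fingertips about 15-20 mm behind the nominal TCP, which explains why there's no contact yet. I'll keep going down in small steps.

Call:
move_arm --increments '[{"tx": 2,"ty": 0,"tz": 0,"spin": 0,"jaw": -1},{"tx": 0,"ty": 0,"tz": 0,"spin": 0,"jaw": -1}]'

```text
clock: 16.35
position: [606.5, 165.4, 73.2]
tool_rot: [-1.537, 1.57, -3.048]
ft_force: [-0.0, -0.1, 0.7]
opening: 0.3
```

Call:
move_arm --increments '[{"tx": 2,"ty": 0,"tz": 0,"spin": 0,"jaw": -1},{"tx": 0,"ty": 0,"tz": 0,"spin": 0,"jaw": -1}]'

```text
clock: 16.55
position: [606.5, 165.4, 71.1]
tool_rot: [-1.511, 1.57, -3.023]
ft_force: [-0.1, -0.5, 0.9]
opening: 0.2
```

Call:
move_arm --increments '[{"tx": 2,"ty": 0,"tz": 0,"spin": 0,"jaw": -1},{"tx": 0,"ty": 0,"tz": 0,"spin": 0,"jaw": -1}]'

```text
clock: 16.75
position: [606.6, 165.5, 69.4]
tool_rot: [-2.437, 1.571, 2.335]
ft_force: [-0.3, 0.0, 0.3]
opening: 0.5
```

```bash
python3 st.py 6
```

```text
16.75 [-0.3  0.   0.3] [-6.4  1. ] [606.6 165.5  69.4] 0.5
```

View pics/st6.png

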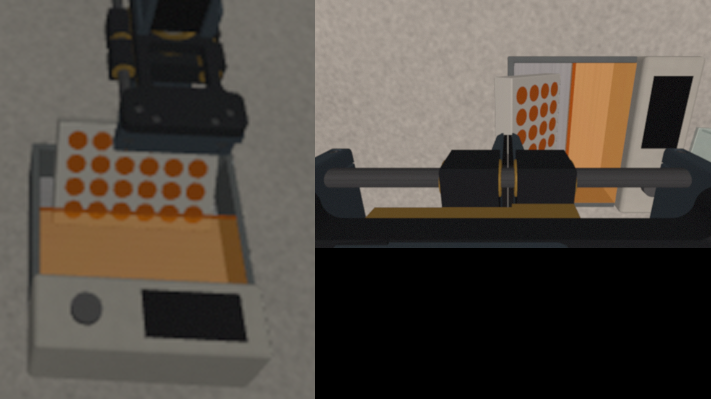

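The plate has begun to slide: the lowest well row moved about 4 px under the cover. I'll keep following the trailing edge.

Call:
move_arm --increments '[{"tx": 1.5,"ty": 0,"tz": 0,"spin": 0,"jaw": -1},{"tx": 1.5,"ty": 0.3,"tz": 0,"spin": 0,"jaw": -1},{"tx": 1.5,"ty": 0.5,"tz": 0,"spin": 0,"jaw": -1},{"tx": 0,"ty": 0,"tz": 0,"spin": 0,"jaw": -1}]'

```text
clock: 17.25
position: [607.5, 165.5, 64.5]
tool_rot: [-1.414, 1.571, -2.925]
ft_force: [0.6, -0.2, -0.1]
opening: 0.3
```

```bash
python3 st.py 7
```

```text
17.25 [ 0.6 -0.2 -0.1] [-5.4  0.9] [607.5 165.5  64.5] 0.3
```

View pics/st7.png

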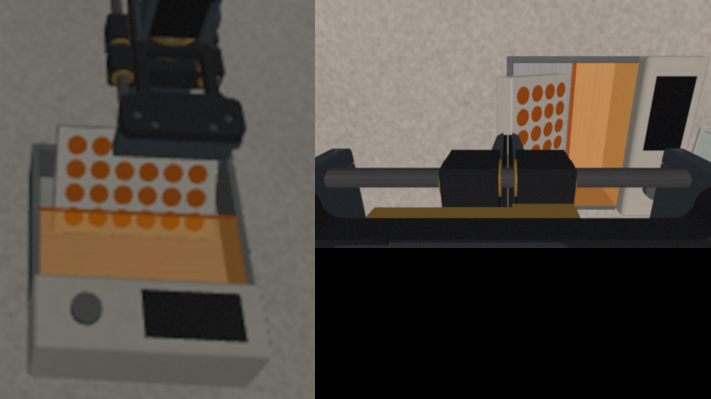

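Call:
move_arm --increments '[{"tx": 1.5,"ty": 0.5,"tz": 0,"spin": 0,"jaw": -1},{"tx": 1.5,"ty": 0.7,"tz": 0,"spin": 0,"jaw": -1},{"tx": 1.5,"ty": 1,"tz": 0,"spin": 0,"jaw": -1},{"tx": 1.5,"ty": 1.2,"tz": 0,"spin": 0,"jaw": -1},{"tx": 1.5,"ty": 1.2,"tz": 0,"spin": 0,"jaw": -1},{"tx": 0,"ty": 0,"tz": 0,"spin": 0,"jaw": -1}]'

```text
clock: 17.95
position: [612.7, 165.8, 57.5]
tool_rot: [1.738, 1.57, 0.226]
ft_force: [0.9, -1.5, 1.6]
opening: 0.1
```

```bash
python3 st.py 8
```

```text
17.95 [ 0.9 -1.5  1.6] [-0.3  1. ] [612.7 165.8  57.5] 0.1
```

View pics/st8.png

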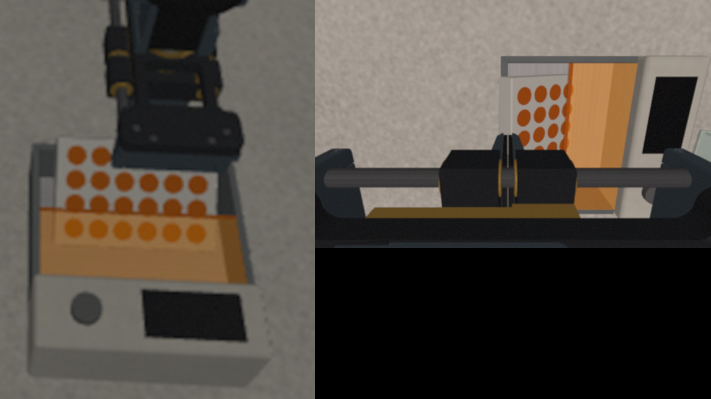

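Call:
move_arm --increments '[{"tx": 1.2,"ty": 1.2,"tz": 0,"spin": 0,"jaw": -1},{"tx": 1.2,"ty": 1.4,"tz": 0,"spin": 0,"jaw": -1},{"tx": 1.2,"ty": 1.4,"tz": 0,"spin": 0,"jaw": -1},{"tx": 1.2,"ty": 1.4,"tz": 0,"spin": 0,"jaw": -1},{"tx": 1.2,"ty": 1.4,"tz": 0,"spin": 0,"jaw": -1},{"tx": 0,"ty": 0,"tz": 0,"spin": 0,"jaw": -1}]'

```text
clock: 18.65
position: [618.9, 166.2, 51.2]
tool_rot: [-1.729, 1.57, 3.043]
ft_force: [-0.3, -1.0, 0.1]
opening: 0.8
```

```bash
python3 st.py 9
```

```text
18.65 [-0.3 -1.   0.1] [5.9 0.9] [618.9 166.2  51.2] 0.8
```

View pics/st9.png

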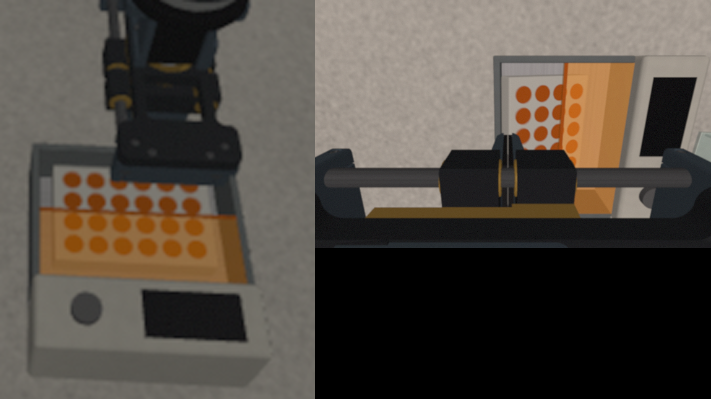

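The plate seems to have dropped inside. I'll lift and check whether it's flat.

Call:
move_arm --increments '[{"tx": -10,"ty": 0,"tz": 0,"spin": 0,"jaw": -1},{"tx": -30,"ty": 0,"tz": 0,"spin": 0,"jaw": -1},{"tx": -40,"ty": -10,"tz": 0,"spin": 0,"jaw": -1},{"tx": -40,"ty": -40,"tz": 0,"spin": 0,"jaw": -1},{"tx": 0,"ty": -45,"tz": 0,"spin": 0,"jaw": -1},{"tx": 0,"ty": -45,"tz": 0,"spin": 0,"jaw": -1},{"tx": 0,"ty": -45,"tz": 0,"spin": 0,"jaw": -1},{"tx": 0,"ty": 0,"tz": 0,"spin": 0,"jaw": -1}]'

```text
clock: 19.55
position: [432.3, 154.3, 166.7]
tool_rot: [-1.403, 1.565, -2.912]
ft_force: [-0.1, 0.2, 0.4]
opening: 0.2
```

```bash
python3 -c "
from h import *
print(sense()['position'],sense()['clock'])
grab('scene','s11.png');crop('s11.png','s11c.png',330,190,480,340,4)
grab('top','t11.png');crop('t11.png','t11c.png',165,85,290,210,5)"
```

```text
[432.28059377 154.26864471 166.74285925] 19.55
```

View pics/s11c.png

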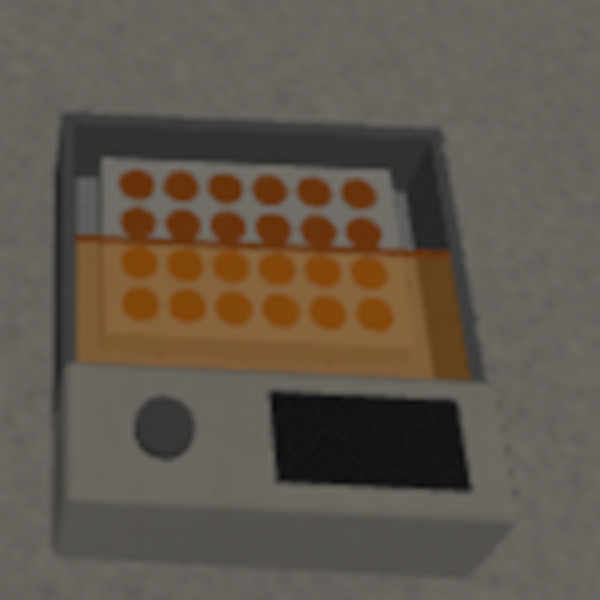

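View pics/t11c.png

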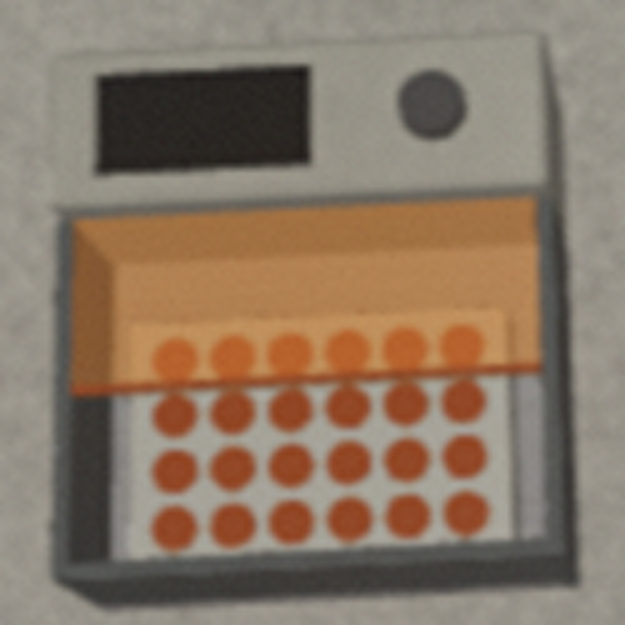

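Run:
```python
from h import *
for t,s in [((467,513),(137,183)),((463,345),(141,303)),((175,528),(359,193)),((176,358),(375,313))]:
    print(tri(("top",cf(*t,165,85,5)),("scene",cf(*s,330,190,4))).round(1))
for p in [(130,322),(505,310)]: print(ch(ray("top",cf(*p,165,85,5),32)).round(1))
```

```text
[ 13.6 -47.7  33.1]
[ 71.8 -47.6  33. ]
[13.7 49.1 32.8]
[72.  48.7 34. ]
[86.  63.5]
[ 83.7 -63.3]
```

View pics/t11.png

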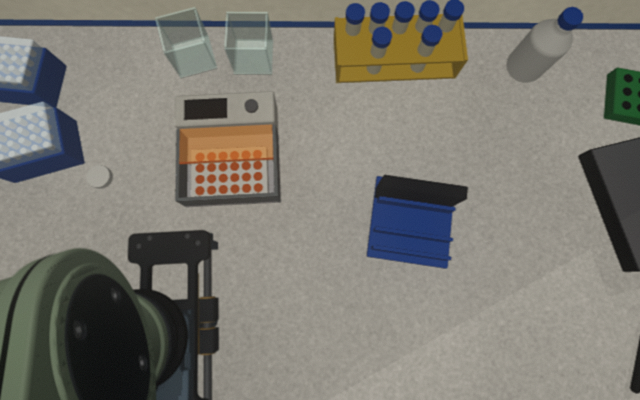

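All four corner wells triangulate to z = 33-34 mm, against 32 mm expected for a flat plate. The black plate is still standing and the arm is clear, so I'm handing in.

```bash
python3 -c "
from rig import ticket
print(ticket.hand_in())"
```

```text
the job is handed in; nothing more can be done
None
```

The white plate is in the amber-covered chamber, lying flat on the floor with its wells up, and the job is handed in. It took about 20 s of robot time, against the 58 s limit.

- **Getting it in:** I lifted the plate out of the rack and lowered it upright into the slot until it touched the floor. Because the tool can't tilt, I pulled the plate's top back until it leaned on the near wall at about 37° from upright. I then pushed the trailing edge down with shut fingers until it dropped inside.
- **Final position:** The four corner wells measure 33–34 mm above the table; a flat plate would give 32 mm. The far edge is at chamber x of about 84–86 mm, so the near edge sits close to or against the near wall. It is roughly centred across the chamber.
- **Other checks:** The black plate is still standing in the rack, and the arm was clear of everything at hand-in. The highest contact force I read was about 5 N, when I felt for the cover edge; I only read forces at the end of each move.
- **What disagreed:** When I pushed down with shut fingers, they touched the plate about 18 mm lower than the stated tool point implied. I allowed for that during the push, so my grip in the rack was probably shallower than I planned, though it held.

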